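# Take the spent filter cartridge out of its push-latch dock

## Robot

A 6-joint arm with a two-finger parallel gripper is mounted at the origin on the work surface. World frame = base frame: x ahead of the robot, y to its left, z up, the work surface at z = 0. Lengths are in m, angles in rad, forces in N, time in s.
With the tool pointing down it reaches from about 0.3 to 0.875 m from the base axis. Payload 6.4 kg.
Tool frame: the origin (TCP) lies between the finger pads; the fingertips stand 25 mm ahead of it and the grasp point (between the pads) lies 6 mm ahead of it; z points along the fingers, y is the line along which they close (so a half turn about z gives the same grasp; the last joint's range is limited). The gripper opens to 85 mm and grips with 20 to 120 N. Pads are 22 mm wide; open, the fingers measure 114 mm over their backs; the gripper's body (76 mm by 85 mm) begins 54 mm behind the grasp point. The pads swing forward as they close: fully open they stand 13 mm farther back than shut.
Start: joints at [1.002, 0.181, 1.607, -0, 1.354, -0.206], TCP at [0.204, 0.538, 0.256] pointing down, gripper open.
Joint ranges: [-2.99, 2.99], [-0.89, 2.07], [0.3, 2.58], [-1.14, 4.28], [0, 2.63], [-3.12, 3.12]. Speed limits (rad/s): [2.57, 2.57, 3.01, 3.14, 3.14, 3.14].

## Interface

Orientations are given as a unit quaternion [w, x, y, z].
In Python, from bench import ctrl gives the robot as it stands.
- The arm moves only by the tool servo_tool, never from a script. Its argument "series" is text: rows parted by semicolons, each of 7 numbers parted by spaces: the gripper command: -1 is fully open, 1 is shut, values between are in proportion, then the shift along the tool's x, y, z in m, then the turn, a rotation vector about the tool's x, y, z in degrees. A call has 1 to 12 rows; each row is the pose to reach, as a shift and turn from the pose commanded when the call began, along the tool's axes at that moment; what a row does not reach only later rows make up. A row lasts 1/12 s, in which the tool goes at most 41.7 mm and 7.16 degrees, less where a joint would pass 70% of its speed; a pose out of reach is approached as far as the arm can. A call with a gripper value outside its range is refused whole. The fingers move at their own pace and stop on an object; the grip force is fixed at half the most. Time passes only in rows, so rows that repeat a pose let the fingers close. It gives the time, the measured TCP pose, the force, the opening and the grip force at its end, in the units of the state.
- ctrl.get_obs(): the state, without advancing time (a new reading comes with each control period).
- ctrl.camera(name): name is "scene" or "top"; returns a dict with "img" (420x560x3 uint8, red, green, blue), "z_map" (420x560 float32, m along the optical axis (not along the pixel's ray), 0 where there is no reading), "fovy" (degrees; the focal length in pixels is half the picture's height over the tangent of half this angle, whatever the lens; pixels are square), "cx", "cy" (the principal point, pixels), "k1" (the pictures are not rectified: a ray, as slopes to the right and down, at radius r is drawn at 1 + k1 r^2 times it, then the intrinsics apply), "extrinsics" (4x4, takes a point from camera to world coordinates). Camera axes: x right, y down, z forward; pixel columns grow to the right and rows downward; lengths in m; the calibration is good to about 2 mm. A picture is of the moment at which its call begins.
- ctrl.hand_in(): hands the job in; it is judged then, once.
The state is a dict: "time_s": time; "q": joint angles; "dq": joint speeds; "joint_efforts": joint torques, N m; "eef_pos": TCP position; "eef_rot": TCP orientation; "wrist_force": force on the tool from outside, world axes, zero at the start; "torque": the same for the moment, N m; "opening": opening from 0.0 (shut) to 1.0 (fully open); "grasp_force": force on a finger pad.
Only numpy, scipy, OpenCV 4.12 (cv2) and the standard library are available. Lean on these libraries where they do the work, as an engineer would, in place of code of your own. Each camera call takes 0.05 s, during which the arm holds its last target. There are 200 camera calls.

## Task

The filter cartridge, the one with the round knob, is spent: push it down into its dock until the latch lets go and it springs up, then pull it out by the knob and stand it upright on the floor of the empty tray, set down, not dropped. Leave the other cartridge, the one with the flat grip, latched in its own dock.

Things in the scene. Friction and masses are not known exactly. Their poses are not given: they have to be found in the camera images.
- filter_dock: Fixed grey dock, 90 (x) x 128 (y) x 75 mm high; origin: centre of its underside, on the bench. Holds the filter cartridge in a 55 mm square well, flush with its top, locked against pulling. Pressed down (about 7 N; 14 N is sure) it unlatches after 5 to 7 mm; hard stop at 12 mm: press 9 to 12. Let go, it springs up 28 mm in about 0.5 s and stays up; then it lifts straight out, free after 60 mm more.
- filter_handle (a point): Centre of the filter cartridge's knob: upright black cylinder 34 mm across, 44 mm high, its flat top 22 mm above this point. Under it the grey body, 52 x 52 x 46 mm high; the cartridge's underside is 68 mm below this point. About 0.25 kg. z up; x, y along the body's sides. The point is 97 mm above the bench when latched, about 125 mm when sprung out.
- drier_handle (a point): Centre of the flat grip of the other cartridge, which must stay latched: an upright black plate 44 mm (x) by 14 mm (y) by 44 mm high on the same kind of grey body, in a dock of its own of the same kind, this point 97 mm above the bench.
- tray: Fixed open grey tray, 150 x 150 mm outside, 25 mm high, walls and floor 4 mm thick, empty. Origin: centre of its underside, on the bench; x and y along its sides.
There are look-alikes about, which are no part of the job. Leave any red look-alike of the part that bears filter_handle alone.

How it is judged:
By the outcome, as a careful person would: the job done as asked, in the order asked, and still so for the second after the job is handed in, with the robot touching nothing.
It also fails if it takes over 54 s, if anything falls off the work surface, if the arm or the gripper's body presses on something with over 40 N, if the wrist force passes 120 N, or if a joint passes its speed limit or range.

## Working session

There is one attempt and no reset: what is moved stays moved. The work goes in short steps, Python scripts to look and compute and a tool call to move; the robot and the scene stay as the last step left them, time stands still between calls to the robot, and variables do not carry over. Pictures are saved under pics/ and viewed, at most 10 in all, crops included, and the job is handed in when it is done.

Besides the shell and the picture viewer there is one more tool, called after "Request:" by a JSON object that holds its "api" and its "payload", one argument or row to a line. servo_tool: Moves the arm, as the interface text tells. Its arguments: {"type":"object","properties":{"series":{"type":"string"}},"required":["series"]}

```bash
mkdir -p pics; cat > h.py <<'E'
import numpy as np, cv2
from bench import ctrl
def shot(n,f):
    d=ctrl.camera(n); cv2.imwrite(f'pics/{f}.png',cv2.cvtColor(d['img'],cv2.COLOR_RGB2BGR)); np.savez(f'{f}.npz',**d); return d
def world(d):
    h,w=d['z_map'].shape; f=h/2/np.tan(np.radians(float(d['fovy']))/2)
    K=np.array([[f,0,float(d['cx'])],[0,f,float(d['cy'])],[0,0,1]])
    u,v=np.meshgrid(np.arange(w),np.arange(h))
    p=np.stack([u,v],-1).reshape(-1,1,2).astype(np.float64)
    s=cv2.undistortPoints(p,K,np.array([float(d['k1']),0,0,0,0])).reshape(h,w,2)
    z=d['z_map'][...,None].astype(float)
    E=d['extrinsics']; P=np.concatenate([s*z,z],-1)@E[:3,:3].T+E[:3,3]
    P[d['z_map']==0]=np.nan
    return P
E
python3 - <<'E'
from h import *
o=ctrl.get_obs(); print({k:np.round(v,3) for k,v in o.items()})
for n in('top','scene'):
    d=shot(n,n+'0'); print(d['fovy'],d['k1'],np.round(d['extrinsics'],3).tolist())
E
```

```text
{'time_s': np.float64(0.0), 'q': array([ 1.002,  0.182,  1.608, -0.   ,  1.354, -0.206]), 'dq': array([-0.002,  0.001, -0.002, -0.   ,  0.   ,  0.001]), 'joint_efforts': array([ 1.0000e-03, -4.4488e+01, -3.5133e+01, -0.0000e+00,  9.0000e-03,
       -0.0000e+00]), 'eef_pos': array([0.204, 0.537, 0.255]), 'eef_rot': array([-0.   ,  0.18 ,  0.984, -0.001]), 'wrist_force': array([-0.694,  0.434, -0.788]), 'torque': array([-0.022, -0.04 ,  0.065]), 'grasp_force': np.float64(0.0), 'opening': np.float64(0.999)}
54.01286666237592 -0.11321359574624061 [[-0.009, -0.992, 0.124, 0.419], [-1.0, 0.009, -0.007, 0.022], [0.005, -0.125, -0.992, 0.942], [0.0, 0.0, 0.0, 1.0]]
56.34705302082547 -0.07484726883549857 [[-0.436, 0.466, -0.77, 1.16], [0.9, 0.249, -0.358, 0.305], [0.025, -0.849, -0.528, 0.539], [0.0, 0.0, 0.0, 1.0]]
```

View pics/top0.png

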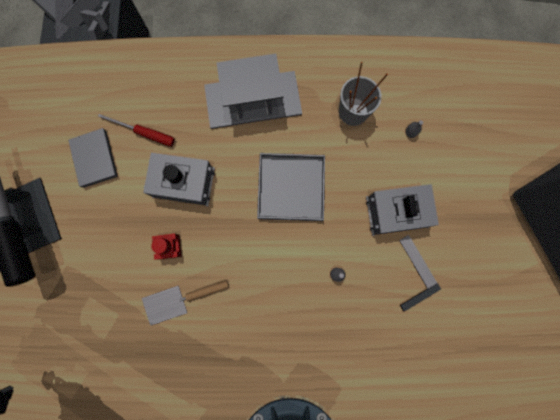

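View pics/scene0.png

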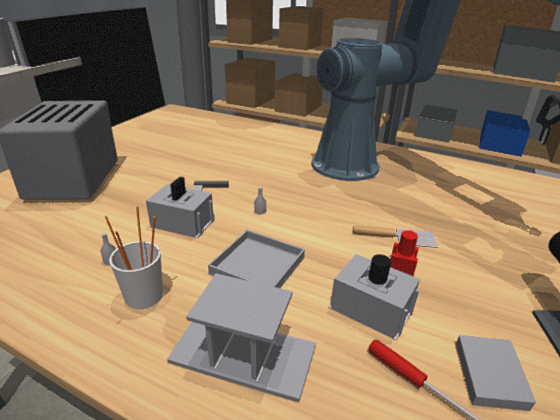

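The top view shows the filter dock near (178,178) with its round knob at (173,173). The red look-alike is at (166,246), the empty tray at (292,187) and the drier dock at (405,208). Next I'll measure these.

```bash
cat > m.py <<'E'
from h import *
import sys
def load(f): return dict(np.load(f+'.npz'))
def rect(P,m):
    q=P[m][:,:2]; r=cv2.minAreaRect((q*1000).astype(np.float32)); return np.round(r[0],1),np.round(r[1],1),round(r[2],1),len(q),np.round(np.median(P[m][:,2])*1000,1)
if __name__=='__main__':
  for f in('top0','scene0'):
    d=load(f);P=world(d);I=d['img'].astype(int); dark=I.max(-1)<70; Z=P[...,2]
    gray=(I.max(-1)-I.min(-1)<30)
    if f=='top0': W=dict(f=(140,145,220,210),t=(245,140,340,230),d=(360,175,445,245))
    else: W=dict(f=(325,240,425,335),t=(200,225,310,290),d=(140,170,220,240))
    for k,(a,b,c,e) in W.items():
        B=np.zeros(Z.shape,bool);B[b:e,a:c]=1
        if k in'fd':
            print(f,k,'knobtop',rect(P,B&(abs(Z-.119)<.005)))
            print(f,k,'docktop',rect(P,B&(abs(Z-.075)<.005)))
        else:
            print(f,k,'rim',rect(P,B&(abs(Z-.025)<.004)&gray)); print('floor z',np.nanmedian(Z[B&gray]))
E
python3 m.py; python3 -c "
import cv2,numpy as np
a=cv2.imread('pics/top0.png')[135:265,130:230];b=cv2.imread('pics/scene0.png')[230:340,320:430]
cv2.imwrite('pics/c0.png',np.hstack([cv2.resize(a,(400,520),interpolation=2),cv2.resize(b,(400,520),interpolation=2)]))"
```

```text
top0 f knobtop (array([600.3, 241.3]), array([33.3, 30. ]), 87.7, 201, np.float64(118.0))
top0 f docktop (array([601.5, 241.7]), array([128.3,  90.8]), 81.3, 2013, np.float64(74.0))
top0 t rim (array([586.6, -10.4]), array([150.1, 150.5]), 87.7, 454, np.float64(24.2))
floor z 0.0037053845630945492
top0 d knobtop (array([ 527.3, -255.7]), array([43.4, 13.5]), 6.5, 136, np.float64(118.5))
top0 d docktop (array([ 527.7, -255.7]), array([ 91.3, 130.7]), 7.2, 2125, np.float64(74.8))
scene0 f knobtop (array([599.9, 242.1]), array([33.7, 32.4]), 85.3, 226, np.float64(119.2))
scene0 f docktop (array([546.9, 250.8]), array([128. , 200.4]), 80.8, 2142, np.float64(75.3))
scene0 t rim (array([583.9, -58.6]), array([251. , 151.3]), 88.0, 483, np.float64(24.8))
floor z 0.006249832900710017
scene0 d knobtop (array([ 628.2, -218.3]), array([254.6,  20.3]), 19.5, 74, np.float64(118.1))
scene0 d docktop (array([ 526.2, -253.8]), array([ 92.6, 129.8]), 7.4, 954, np.float64(76.2))
```

View pics/c0.png

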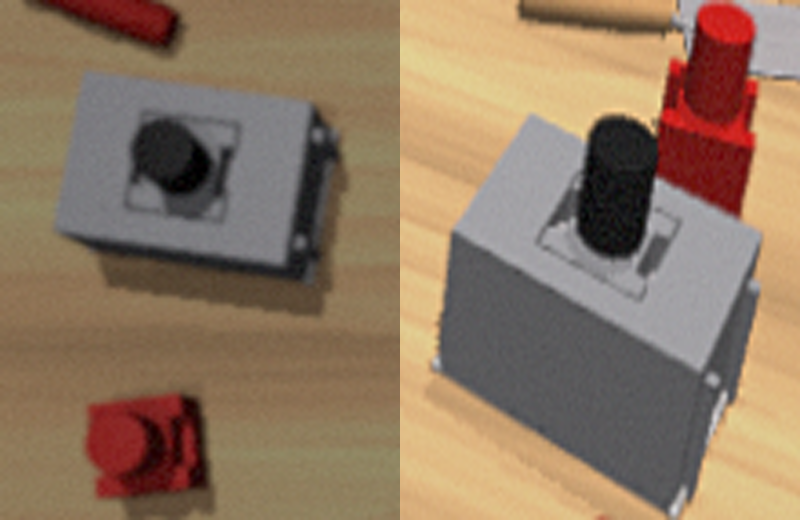

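The knob is at (0.600, 0.2415), 119 mm high as it must be. The dock measures 128x91 mm, and the tray is at (0.587, -0.010) with its 150 mm size matching. I'll go above the knob with the fingers shut.

Request:
{"api": "servo_tool", "payload": {
  "series": "1 -0.04 -0.011 0 0 0 0;1 -0.08 -0.023 0 0 0 0;1 -0.12 -0.034 0 0 0 0;1 -0.16 -0.046 0 0 0 0;1 -0.2 -0.057 0 0 0 0;1 -0.24 -0.069 0 0 0 0;1 -0.28 -0.08 0 0 0 0;1 -0.32 -0.092 0 0 0 0;1 -0.36 -0.103 0 0 0 0;1 -0.4 -0.115 0 0 0 0;1 -0.44 -0.126 0 0 0 0;1 -0.475 -0.136 0 0 0 0"
}}

```text
time_s: 1.1
eef_pos: [0.6015, 0.2397, 0.2557]
eef_rot: [-0.0, 0.181, 0.984, -0.0]
wrist_force: [0.2, 1.4, 1.0]
opening: 0.005
grasp_force: 0.0
```

Request:
{"api": "servo_tool", "payload": {
  "series": "1 0 0 0 0 0 0;1 0 0 0.03 0 0 0;1 0 0 0.06 0 0 0;1 0 0 0.08 0 0 0;1 0 0 0.08 0 0 0;1 0 0 0.08 0 0 0"
}}

```text
time_s: 1.6
eef_pos: [0.5986, 0.2419, 0.1749]
eef_rot: [-0.002, 0.18, 0.984, -0.001]
wrist_force: [-0.5, 0.6, 1.2]
opening: 0.003
grasp_force: 0.0
```

```bash
cat > e.py <<'E'
from h import *
from scipy.spatial.transform import Rotation as R
import sys
t=np.array([float(x) for x in sys.argv[1:4]])
o=ctrl.get_obs(); q=o['eef_rot']; r=R.from_quat([q[1],q[2],q[3],q[0]])
print(o['time_s'],np.round(o['eef_pos'],4),np.round(q,3),np.round(o['wrist_force'],1),o['opening'],o['grasp_force'],'tool shift',np.round(r.inv().apply(t-o['eef_pos']),4))
E
python3 e.py .600 .2415 .150
python3 - <<'E'
from h import *
d=shot('scene','s1')
E
python3 -c "
import cv2
cv2.imwrite('pics/c1.png',cv2.resize(cv2.imread('pics/s1.png')[180:340,290:450],(600,600),interpolation=2))"
```

```text
1.6 [0.5986 0.2419 0.1749] [-0.002  0.18   0.984 -0.001] [-0.5  0.6  1.2] 0.0027213067681562506 0.0 tool shift [-0.0016  0.0002  0.0249]
```

View pics/c1.png

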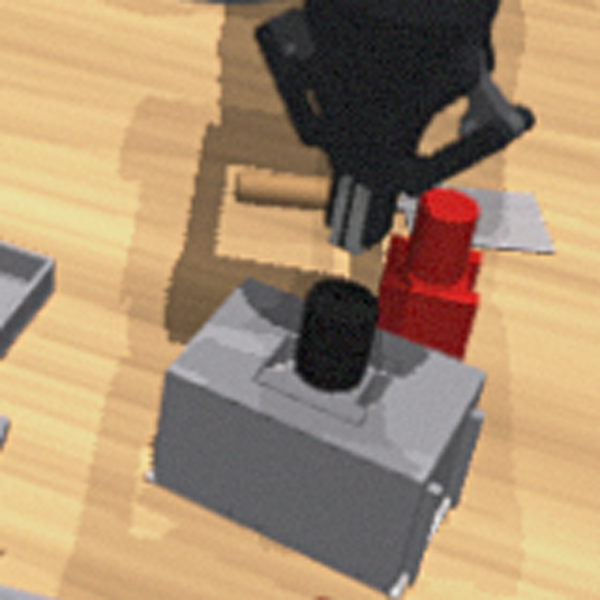

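The close crop shows the shut fingertips at crop (350,245), just above the knob top at (340,290), and aligned with it. I'll press in steps.

Request:
{"api": "servo_tool", "payload": {
  "series": "1 -0.001 0 0.012 0 0 0;1 -0.001 0 0.024 0 0 0;1 -0.001 0 0.028 0 0 0;1 -0.001 0 0.031 0 0 0;1 -0.001 0 0.033 0 0 0;1 -0.001 0 0.034 0 0 0;1 -0.001 0 0.034 0 0 0"
}}

```text
time_s: 2.23
eef_pos: [0.6013, 0.2416, 0.1431]
eef_rot: [0.001, 0.18, 0.984, 0.0]
wrist_force: [-1.1, -0.3, 5.3]
opening: -0.002
grasp_force: 2.2
```

Request:
{"api": "servo_tool", "payload": {
  "series": "1 0 0 0.002 0 0 0;1 0 0 0.004 0 0 0;1 0 0 0.006 0 0 0;1 0 0 0.008 0 0 0;1 0 0 0.009 0 0 0;1 0 0 0.009 0 0 0"
}}

```text
time_s: 2.73
eef_pos: [0.6015, 0.2417, 0.1345]
eef_rot: [0.001, 0.18, 0.984, 0.0]
wrist_force: [-0.6, -0.4, 4.3]
opening: -0.0
grasp_force: 2.8
```

Request:
{"api": "servo_tool", "payload": {
  "series": "1 0 0 0.001 0 0 0;1 0 0 0.001 0 0 0;1 0 0 0.001 0 0 0"
}}

```text
time_s: 2.98
eef_pos: [0.6016, 0.2417, 0.1336]
eef_rot: [0.001, 0.18, 0.984, 0.0]
wrist_force: [-1.0, -0.9, 5.4]
opening: 0.002
grasp_force: 2.8
```

Request:
{"api": "servo_tool", "payload": {
  "series": "1 0 0 -0.02 0 0 0;1 0 0 -0.055 0 0 0;1 0 0 -0.09 0 0 0;-1 0 0 -0.1 0 0 0;-1 0 0 -0.1 0 0 0;-1 0 0 -0.1 0 0 0;-1 0 0 -0.1 0 0 0;-1 0 0 -0.1 0 0 0;-1 0 0 -0.1 0 0 0;-1 0 0 -0.1 0 0 0"
}}

```text
time_s: 3.82
eef_pos: [0.6002, 0.2414, 0.2308]
eef_rot: [-0.001, 0.18, 0.984, -0.0]
wrist_force: [-0.6, -0.5, 0.1]
opening: 0.979
grasp_force: 0.0
```

```bash
python3 - <<'E'
from m import *
d=shot('scene','s2');P=world(d);Z=P[...,2];B=(abs(P[...,0]-.6)<.03)&(abs(P[...,1]-.2415)<.03)&(Z>.09)&(Z<.165)
print('maxz',np.nanmax(Z[B]));print(rect(P,B&(abs(Z-.147)<.004)))
E
python3 e.py .600 .2415 .136
python3 -c "
import cv2
cv2.imwrite('pics/c2.png',cv2.resize(cv2.imread('pics/s2.png')[160:340,290:450],(533,600),interpolation=2))"
```

```text
maxz 0.14930033487785266
(array([599.4, 242.2]), array([34.3, 32.2]), 15.2, 219, np.float64(147.3))
3.8667 [0.6004 0.2414 0.2311] [-0.001  0.18   0.984 -0.   ] [-0.1 -0.4 -0.5] 0.9966050435530506 0.0 tool shift [0.0003 0.     0.0951]
```

View pics/c2.png

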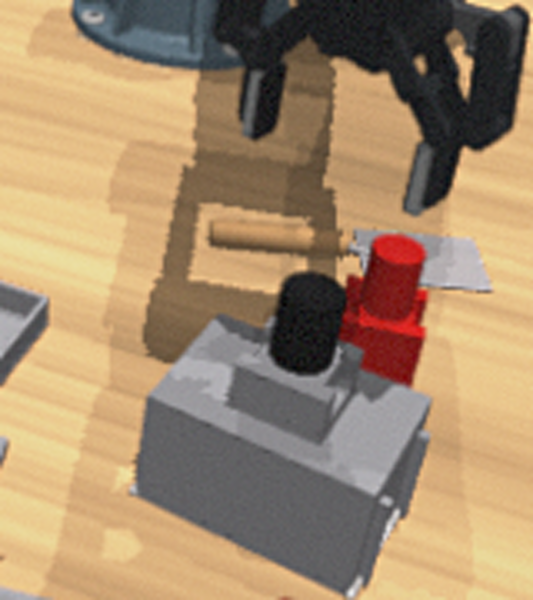

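The cartridge has sprung up: the crop shows its body standing proud, and the knob top measures 147 mm. I'll descend and grip.

Request:
{"api": "servo_tool", "payload": {
  "series": "-1 0 0 0.03 0 0 0;-1 0 0 0.06 0 0 0;-1 0 0 0.08 0 0 0;-1 0 0 0.09 0 0 0;-1 0 0 0.096 0 0 0;-1 0 0 0.096 0 0 0;1 0 0 0.096 0 0 0;1 0 0 0.096 0 0 0;1 0 0 0.096 0 0 0;1 0 0 0.096 0 0 0;1 0 0 0.096 0 0 0;1 0 0 0.096 0 0 0"
}}

```text
time_s: 4.87
eef_pos: [0.6014, 0.2417, 0.1374]
eef_rot: [0.001, 0.18, 0.984, 0.0]
wrist_force: [0.0, 0.4, 2.3]
opening: 0.377
grasp_force: 59.7
```

Request:
{"api": "servo_tool", "payload": {
  "series": "1 0 0 0 0 0 0;1 0 0 0 0 0 0;1 0 0 0 0 0 0;1 0 0 -0.005 0 0 0;1 0 0 -0.01 0 0 0;1 0 0 -0.01 0 0 0"
}}

```text
time_s: 5.37
eef_pos: [0.6008, 0.2414, 0.1468]
eef_rot: [-0.0, 0.18, 0.984, -0.0]
wrist_force: [0.9, 0.3, -1.8]
opening: 0.379
grasp_force: 59.7
```

Request:
{"api": "servo_tool", "payload": {
  "series": "1 0 0 -0.01 0 0 0;1 0 0 -0.02 0 0 0;1 0 0 -0.03 0 0 0;1 0 0 -0.04 0 0 0;1 0 0 -0.05 0 0 0;1 0 0 -0.06 0 0 0;1 0 0 -0.07 0 0 0;1 0 0 -0.08 0 0 0;1 0 0 -0.09 0 0 0;1 0 0 -0.1 0 0 0;1 0 0 -0.1 0 0 0"
}}

```text
time_s: 6.28
eef_pos: [0.602, 0.2418, 0.2494]
eef_rot: [0.002, 0.18, 0.984, 0.001]
wrist_force: [0.6, 0.1, -1.2]
opening: 0.378
grasp_force: 60.2
```

```bash
python3 e.py .587 -.0105 .246
```

```text
6.2833 [0.602  0.2418 0.2494] [0.002 0.18  0.984 0.001] [ 0.6  0.1 -1.2] 0.3775853073006234 60.165655227101524 tool shift [-0.0755 -0.2412  0.0031]
```

Request:
{"api": "servo_tool", "payload": {
  "series": "1 -0.004 -0.012 0 0 0 0;1 -0.012 -0.036 0 0 0 0;1 -0.02 -0.065 0 0 0 0;1 -0.03 -0.095 0 0 0 0;1 -0.039 -0.125 0 0 0 0;1 -0.049 -0.155 0 0 0 0;1 -0.058 -0.185 0 0 0 0;1 -0.066 -0.21 0 0 0 0;1 -0.072 -0.23 0 0 0 0;1 -0.075 -0.24 0 0 0 0;1 -0.075 -0.24 0 0 0 0;1 -0.075 -0.24 0 0 0 0"
}}

```text
time_s: 7.28
eef_pos: [0.5855, -0.0095, 0.2459]
eef_rot: [-0.0, 0.181, 0.983, 0.0]
wrist_force: [-0.6, -0.0, -2.7]
opening: 0.382
grasp_force: 60.2
```

```bash
python3 - <<'E'
from m import *
d=shot('scene','s3');P=world(d);Z=P[...,2]
B=(abs(P[...,0]-.587)<.05)&(abs(P[...,1]+.0105)<.05)&(Z>.09)&(Z<.3)
print('minz',np.nanpercentile(Z[B],[1,5,50]))
E
python3 e.py .587 -.0105 .085
```

```text
minz [0.16739467 0.17272946 0.23225874]
7.3333 [ 0.5855 -0.0088  0.2459] [-0.     0.18   0.984  0.   ] [-0.   0.5 -2.1] 0.3814501626617697 60.20298527510022 tool shift [-0.0021 -0.0012  0.1609]
```

View pics/s3.png

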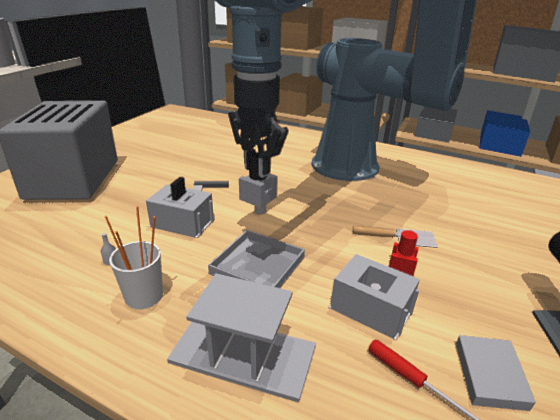

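The cartridge hangs upright under the gripper near (258,190), over the tray, and the filter dock is empty. The drier is still latched. I'll lower it.

Request:
{"api": "servo_tool", "payload": {
  "series": "1 0 0 0.02 0 0 0;1 0 0 0.045 0 0 0;1 0 0 0.07 0 0 0;1 0 0 0.095 0 0 0;1 0 0 0.115 0 0 0;1 0 0 0.13 0 0 0;1 0 0 0.14 0 0 0;1 0 0 0.147 0 0 0;1 0 0 0.151 0 0 0;1 0 0 0.153 0 0 0;1 0 0 0.155 0 0 0;1 0 0 0.155 0 0 0"
}}

```text
time_s: 8.33
eef_pos: [0.5862, -0.0095, 0.0918]
eef_rot: [0.001, 0.18, 0.984, -0.0]
wrist_force: [-0.5, 1.0, -2.0]
opening: 0.38
grasp_force: 60.2
```

Request:
{"api": "servo_tool", "payload": {
  "series": "1 0 0 0.001 0 0 0;1 0 0 0.002 0 0 0;1 0 0 0.003 0 0 0;1 0 0 0.004 0 0 0;1 0 0 0.004 0 0 0;1 0 0 0.004 0 0 0"
}}

```text
time_s: 8.83
eef_pos: [0.5857, -0.0095, 0.0873]
eef_rot: [-0.0, 0.18, 0.984, 0.0]
wrist_force: [-0.1, 0.1, -1.9]
opening: 0.38
grasp_force: 60.2
```

Request:
{"api": "servo_tool", "payload": {
  "series": "1 0 0 0.001 0 0 0;1 0 0 0.001 0 0 0;1 0 0 0.002 0 0 0;1 0 0 0.002 0 0 0"
}}

```text
time_s: 9.17
eef_pos: [0.5857, -0.0095, 0.0851]
eef_rot: [-0.0, 0.18, 0.984, -0.0]
wrist_force: [0.2, 0.8, -1.3]
opening: 0.381
grasp_force: 60.2
```

Request:
{"api": "servo_tool", "payload": {
  "series": "1 0 0 0.001 0 0 0;1 0 0 0.001 0 0 0;1 0 0 0.001 0 0 0"
}}

```text
time_s: 9.42
eef_pos: [0.5859, -0.0094, 0.0848]
eef_rot: [0.0, 0.18, 0.984, -0.0]
wrist_force: [-2.8, 0.8, 3.4]
opening: 0.38
grasp_force: 60.6
```

Contact: the wrist force has risen by about 5 N. Now I'll release and retreat.

Request:
{"api": "servo_tool", "payload": {
  "series": "0.2 0 0 0 0 0 0;0 0 0 0 0 0 0;-0.5 0 0 0 0 0 0;-1 0 0 0 0 0 0;-1 0 0 0 0 0 0;-1 0 0 0 0 0 0;-1 0 0 0 0 0 0;-1 0 0 -0.01 0 0 0;-1 0 0 -0.03 0 0 0;-1 0 0 -0.06 0 0 0;-1 0 0 -0.09 0 0 0;-1 0 0 -0.12 0 0 0"
}}

```text
time_s: 10.42
eef_pos: [0.5855, -0.0094, 0.2062]
eef_rot: [-0.0, 0.18, 0.984, 0.0]
wrist_force: [0.9, -0.4, -0.2]
opening: 0.998
grasp_force: 0.0
```

Request:
{"api": "servo_tool", "payload": {
  "series": "-1 0 0 -0.03 0 0 0;-1 0 0 -0.05 0 0 0;-1 0 0 -0.05 0 0 0;-1 0 0 -0.05 0 0 0"
}}

```text
time_s: 10.75
eef_pos: [0.5866, -0.0096, 0.2566]
eef_rot: [0.002, 0.18, 0.984, -0.0]
wrist_force: [0.1, -0.6, -0.3]
opening: 0.997
grasp_force: 0.0
```

```bash
python3 - <<'E'
from m import *
d=shot('scene','s4');P=world(d);Z=P[...,2]
B=(abs(P[...,0]-.587)<.07)&(abs(P[...,1]+.0105)<.07)
print('knob top',rect(P,B&(abs(Z-.094)<.004)))
print('drier z',np.nanpercentile(Z[(abs(P[...,0]-.527)<.02)&(abs(P[...,1]+.256)<.02)],98))
E
python3 e.py 0 0 0
```

```text
knob top (array([584.5,  -7.3]), array([31.7, 32.2]), 29.0, 144, np.float64(95.0))
drier z 0.11939023576559377
10.8 [ 0.5856 -0.0095  0.2547] [ 0.     0.18   0.984 -0.   ] [-0.2  0.3  0.2] 0.9947159457046492 0.0 tool shift [ 0.5511 -0.199   0.2543]
```

View pics/s4.png

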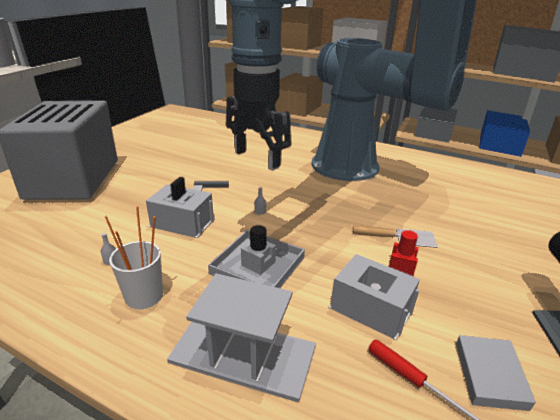

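The cartridge stands upright in the tray at (258,250), with its knob top at 95 mm. The drier is still latched at 119 mm, and the gripper is clear.

```bash
python3 -c "
from bench import ctrl
print(ctrl.hand_in())"
```

```text
the job is handed in; nothing more can be done
None
```

The filter cartridge was unlatched, pulled out and set upright on the tray floor; the drier is still latched in its dock, and the job is handed in at about 11 s.

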